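# Catch the reed frames from the feed chute

## Robot

A 6-joint arm with a two-finger parallel gripper is mounted at the origin on the work surface. World frame = base frame: x ahead of the robot, y to its left, z up, the work surface at z = 0. Lengths are in m, angles in rad, forces in N, time in s.
With the tool pointing down it reaches from about 0.35 to 0.925 m from the base axis. Payload 6.4 kg.
Tool frame: the origin (TCP) lies on the mounting face of the last link; the fingertips stand 173 mm ahead of it and the grasp point (between the pads) lies 155 mm ahead of it; z points along the fingers, y is the line along which they close (so a half turn about z gives the same grasp; the last joint's range is limited). The gripper opens to 85 mm and grips with 20 to 120 N. Pads are 22 mm wide; open, the fingers measure 114 mm over their backs; the gripper's body (76 mm by 85 mm) begins 54 mm behind the grasp point. The pads swing forward as they close: fully open they stand 13 mm farther back than shut.
Start: joints at [-1.298, 0.245, 1.558, -0, 1.339, -0.174], TCP at [0.281, -0.586, 0.405] pointing down, gripper open.
Joint ranges: [-3.13, 3.13], [-1.02, 2.26], [0.13, 2.54], [-0.95, 4.09], [0.21, 2.88], [-2.74, 2.74]. Speed limits (rad/s): [2.57, 2.57, 3.14, 3.14, 3.14, 3.14].

## Interface

Orientations are given as a 3x3 rotation matrix whose columns are the frame's x, y, z axes.
In Python, from plant import env gives the robot as it stands.
- The arm moves only by the tool jog_arm, never from a script. Its argument "increments" is one flat list of numbers, 7 for each row, row after row: the shift along the tool's x, y, z in mm, then the turn, a rotation vector about the tool's x, y, z in rad, then the opening, from -1 (shut) to 1 (fully open). In form: [tx, ty, tz, ax, ay, az, claw, tx, ty, tz, ax, ay, az, claw, ...]. A call has 1 to 5 rows; each row is the pose to reach, as a shift and turn from the pose commanded when the call began, along the tool's axes at that moment; what a row does not reach only later rows make up. A row lasts 1/8 s, in which the tool goes at most 62.5 mm and 10.7 degrees, less where a joint would pass 70% of its speed; a pose out of reach is approached as far as the arm can. A call with a gripper value outside its range is refused whole. The fingers move at their own pace and stop on an object; "force" is the grip in N (left out, the last holds). Time passes only in rows, so rows that repeat a pose let the fingers close. It gives the time, the measured TCP pose, the force, the opening and the grip force at its end, in the units of the state.
- env.observe(): the state, without advancing time (a new reading comes with each control period).
- env.camera(name): name is "side" or "top" or "wrist"; returns the picture (420x560x3 uint8, red, green, blue); there is no depth.
- env.camera_model(name): a dict with "mtx" (3x3 intrinsics, pixels), "camera_from_world" (4x4, takes a point from world to camera coordinates). Camera axes: x right, y down, z forward; pixel columns grow to the right and rows downward; lengths in m; the calibration is good to about 2 mm. A picture is of the moment at which its call begins: read the wrist's pose just before it. camera_model takes no time and is no camera call; for the wrist camera it gives the pose at the moment of the call.
- env.hand_in(): hands the job in; it is judged then, once.
The state is a dict: "time": time; "qpos": joint angles; "qvel": joint speeds; "tau": joint torques, N m; "tcp_pos": TCP position; "tcp_rot": TCP orientation; "ft_force": force on the tool from outside, world axes, zero at the start; "wrist_torque": the same for the moment, N m; "width": finger opening in m; "finger_force": force on a finger pad.
Only numpy, scipy, OpenCV 4.12 (cv2) and the standard library are available. Lean on these libraries where they do the work, as an engineer would, in place of code of your own. Each camera call takes 0.05 s, during which the arm holds its last target. There are 200 camera calls.

## Task

Fetch the three brass reed frames from the walnut feed chute: hold the open hexagonal maple tray clear of the bench under its mouth, push the steel bar below the chute fully back to its stop with the side of the held tray, without forcing it, and keep it pressed there until all three frames have slid out into the tray; the gripper itself must not touch the chute. Then stand the tray with its frames flat on the middle of the cork mat, leaving the tuning fork, the iron weight and the partitioned reed pan where they are.

Things in the scene. Friction and masses are not known exactly. Their poses are not given: they have to be found in the camera images.
- chute: Fixed waxed-walnut chute on a stand. Origin: on the bench straight below the lip of its mouth (lip 150 mm up). x: level, from the mouth back along the chute, whose floor climbs that way at 28 degrees for 262 mm; z up; the frames come out towards -x. Open-topped lane 38 mm wide, 58 outside. The gate moves down to 28 mm below the lip; base board (18 mm thick) and posts start 85 mm behind it.
- mouth (a point): Middle of the lip of the mouth, 150 mm above the bench. A steel stop plate there, the drop gate, holds the frames back; it sinks out of their way only in the last few mm before its firm stop, and a spring lifts it again as soon as it is let go
- bar (a point): Nominal middle of the gate's push bar, 44 mm behind the lip and 79 mm above the bench: a level steel bar 12 mm thick, 92 mm long across the chute, hung below it. On adjusting screws, it really is anywhere up to 15 mm nearer or farther along the chute's x: feel for it. Pushed towards +x it moves 24 to 27 mm to the stop, rising up to 14 mm; 2 N starts it, about 6 N holds it at the stop.
- frame1: Dull brass reed frame, a flat bar 74 x 30 x 12 mm with a steel tongue on top, about 160 g; lowest in the lane, leaning on the shut gate. Origin: centre of its underside, x along its length, z through its thickness
- frame2: The same, the second frame in the lane
- frame3: The same, the third frame in the lane, the uppermost
- tray: Loose open-topped hexagonal maple tray, 180 mm across flats, 58 mm high, walls 9 mm and floor 7 mm thick, about 280 g, standing on the bench. Origin: centre of its underside; z up; x points to the middle of one of the six sides (104 mm long, outer face 90 mm from the centre), the others follow every 60 degrees. A side can be pinched across its wall from above.
- mat: Fixed square cork mat on the bench, 230 x 230 x 4 mm. Origin: centre of its underside
- reed_pan: Bystander: maple reed pan, a hexagonal board 156 mm across flats and 22 mm high with radial partitions. Origin: centre of its underside
- tuning_fork: Bystander: chrome tuning fork lying flat, 168 mm long. Origin: under its middle, x towards the prongs
- iron_weight: Bystander: cast iron disc weight, 72 mm across, 34 mm high with its knob. Origin: centre of its underside
Mind the look-alikes: they are no part of the job. Of the things that look like the tray, take the one that is farthest to the robot's left at the start. What is shaped like the frame1 but orange is not meant.

How it is judged:
On the way, in this order (a step that is already met when the one before it is completed fails the run):
1. the tray, held in the gripper clear of the bench, pushes on the gate's bar (height (world z) of tray above 0.02 m and contact force between the fingers and tray above 1 N and contact force between tray and chute above 1 N), for 0.1 s.
2. all three frames are in the tray while the held tray, clear of the bench, still presses on the gate's bar (height (world z) of tray above 0.02 m and contact force between the fingers and tray above 1 N and horizontal distance between each of frame1, frame2, frame3 and tray below 0.085 m and z of frame1 in the frame of tray between 0 and 0.052 m and z of frame2 in the frame of tray between 0 and 0.052 m and z of frame3 in the frame of tray between 0 and 0.052 m and contact force between tray and chute above 0.5 N), for 0.3 s.
At the end, for the whole second after the job is handed in: The three frames lie still in the tray; the tray stands flat (within 3 degrees) and still on the cork mat, its centre within 30 mm of the mat's; the tray is let go (horizontal distance between each of frame1, frame2, frame3 and tray below 0.085 m and z of frame1 in the frame of tray between 0 and 0.052 m and z of frame2 in the frame of tray between 0 and 0.052 m and z of frame3 in the frame of tray between 0 and 0.052 m and horizontal distance between tray and mat below 0.03 m and height (world z) of tray below 0.009 m and angle between tray's own z axis and vertical below 0.05 rad and linear speed of each of tray, frame1, frame2, frame3 below 0.02 m/s); the robot touches nothing.
It fails at once if the gate is forced: the tray presses on the chute or its gate with more than 30 N (contact force between tray and chute above 30 N).
It fails at once if the gripper or arm pushes the gate or the chute (contact force between any of the arm, the fingers and chute above 1.5 N).
It fails at once if the tuning fork, the iron weight or the reed pan is moved by more than 30 mm (distance of any of tuning_fork, iron_weight, reed_pan from where it was at the start of the episode above 0.03 m).
It also fails if it takes over 58 s, if anything falls off the work surface, if the arm or the gripper's body presses on something with over 40 N, if the wrist force passes 120 N, or if a joint passes its speed limit or range.

## Working session

There is one attempt and no reset: what is moved stays moved. The work goes in short steps, Python scripts to look and compute and a tool call to move; the robot and the scene stay as the last step left them, time stands still between calls to the robot, and variables do not carry over. Pictures are saved under pics/ and viewed, at most 10 in all, crops included, and the job is handed in when it is done.

Besides the shell and the picture viewer there is one more tool, called as name(argument=value, ...) on one line, values as JSON. jog_arm: Moves the arm, as the interface text tells. Its arguments: {"type":"object","properties":{"increments":{"type":"array"},"force":{"type":"number"}},"required":["increments"]}

```bash
mkdir -p pics; ls; python3 - <<'E'
from plant import env
import cv2,numpy as np
a=env.camera("top");b=env.camera("side")
cv2.imwrite("pics/top0.png",a[:,:,::-1]);cv2.imwrite("pics/side0.png",b[:,:,::-1])
for n in("top","side"):
    m=env.camera_model(n);print(np.round(m["mtx"],1).tolist(),np.round(m["camera_from_world"],4).tolist())
s=env.observe();print(s["time"],s["tcp_pos"],np.round(s["tcp_rot"],3).tolist())
E
```

```text
pics
[[529.9, 0.0, 277.6], [0.0, 529.9, 213.1], [0.0, 0.0, 1.0]] [[0.027, -0.9996, 0.0088, -0.0623], [-0.9924, -0.0279, -0.1202, 0.5084], [0.1204, -0.0055, -0.9927, 1.4185], [0.0, 0.0, 0.0, 1.0]]
[[507.2, 0.0, 284.7], [0.0, 507.2, 207.2], [0.0, 0.0, 1.0]] [[0.7495, -0.6619, 0.0136, -0.41], [-0.4225, -0.494, -0.7599, 0.3124], [0.5097, 0.5638, -0.6499, 1.4204], [0.0, 0.0, 0.0, 1.0]]
0.1 [ 0.28079808 -0.58598929  0.40368614] [[0.902, 0.432, -0.0], [0.432, -0.902, 0.002], [0.0, -0.002, -1.0]]
```

View pics/top0.png

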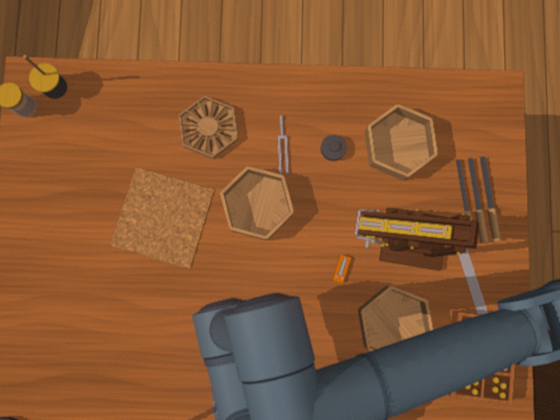

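View pics/side0.png

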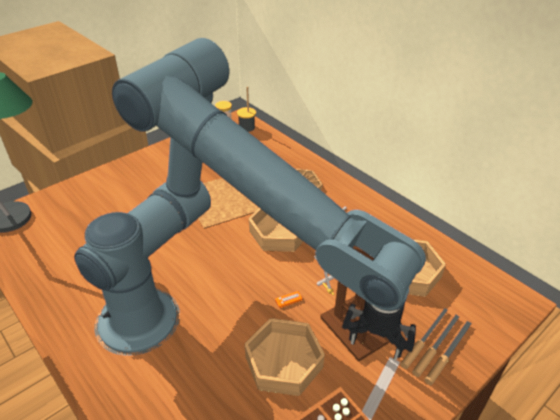

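The top view shows three hexagonal trays, at (257,203), (402,142) and (396,325). World left is the left of this picture, so the one at (257,203) is the farthest left and the one meant. The partitioned board at (208,127) is the reed pan. The chute runs from its mouth at about (360,223) to (475,230), and the mat is at (163,217). The orange bar at (343,268) is the decoy. I'll confirm this in one enlarged crop with contours.

```bash
cat > h.py <<'E'
import cv2,numpy as np
from plant import env
def ray(n,uv,z,M=None):
    m=M or env.camera_model(n);K=m["mtx"];T=m["camera_from_world"];R=T[:3,:3];c=-R.T@T[:3,3]
    p=cv2.undistortPoints(np.float32(uv).reshape(-1,1,2),K,None).reshape(-1,2)
    d=np.c_[p,np.ones(len(p))]@R
    return c+d*((z-c[2])/d[:,2])[:,None]
def proj(n,P,M=None):
    m=M or env.camera_model(n);T=m["camera_from_world"]
    q=(np.atleast_2d(P)@T[:3,:3].T+T[:3,3])@m["mtx"].T
    return q[:,:2]/q[:,2:]
E
python3 - <<'E'
from h import *
a=cv2.imread("pics/top0.png");hsv=cv2.cvtColor(a,cv2.COLOR_BGR2HSV)
for p in [(257,203),(230,205),(224,200),(263,173),(163,217),(300,230),(320,190),(280,235),(390,222),(450,242)]: print(p,hsv[p[1],p[0]])
def hexa(box,mask,z):
    x0,y0,x1,y1=box;m=np.zeros_like(mask);m[y0:y1,x0:x1]=mask[y0:y1,x0:x1]
    m=cv2.morphologyEx(m,cv2.MORPH_OPEN,np.ones((3,3)));m=cv2.morphologyEx(m,cv2.MORPH_CLOSE,np.ones((5,5)))
    c=max(cv2.findContours(m,0,2)[0],key=cv2.contourArea);h=cv2.convexHull(c)
    ap=cv2.approxPolyDP(h,5,True).reshape(-1,2);print(ap.tolist());P=ray("top",ap,z);print(np.round(P[:,:2],4).tolist(),"mean",P.mean(0).round(4))
    print("edge",np.linalg.norm(P-np.roll(P,1,0),axis=1).round(3));cv2.polylines(b,[h*1],True,(255,0,255),1)
b=a.copy()
mask=((hsv[...,1]<155)*255).astype(np.uint8)
hexa((215,160,300,245),mask,0.058)
hexa((105,160,218,275),mask,0.004)
c1=cv2.resize(b[155:250,210:305],None,fx=4.2,fy=4.2,interpolation=cv2.INTER_CUBIC)
c2=cv2.resize(a[190:280,345:485],(400,257),interpolation=cv2.INTER_CUBIC)
o=np.zeros((600,800,3),np.uint8);o[:399,:399]=c1;o[:257,400:800]=c2
c3=cv2.resize(b[155:280,100:220],(320,333));o[260:593,440:760]=c3
cv2.imwrite("pics/crop1.png",o)
E
```

```text
(257, 203) [ 14 138 176]
(230, 205) [ 14 139 134]
(224, 200) [ 15 141 175]
(263, 173) [ 15 139 136]
(163, 217) [ 14 154 174]
(300, 230) [ 11 174 139]
(320, 190) [ 12 176 158]
(280, 235) [ 13 181 127]
(390, 222) [ 21 195 201]
(450, 242) [ 11 174  91]
[[288, 160], [289, 218], [267, 239], [230, 229], [220, 192], [247, 166]]
[[0.6526, -0.0723], [0.4942, -0.0789], [0.4362, -0.0216], [0.4602, 0.078], [0.5594, 0.1087], [0.6328, 0.0384]] mean [0.5392 0.0087 0.058 ]
edge [0.113 0.159 0.082 0.102 0.104 0.102]
[[173, 196], [191, 212], [178, 232], [165, 233], [163, 203]]
[[0.553, 0.245], [0.5094, 0.1927], [0.4526, 0.226], [0.4488, 0.2618], [0.5325, 0.2718]] mean [0.4993 0.2395 0.004 ]
edge [0.034 0.068 0.066 0.036 0.084]
```

View pics/crop1.png

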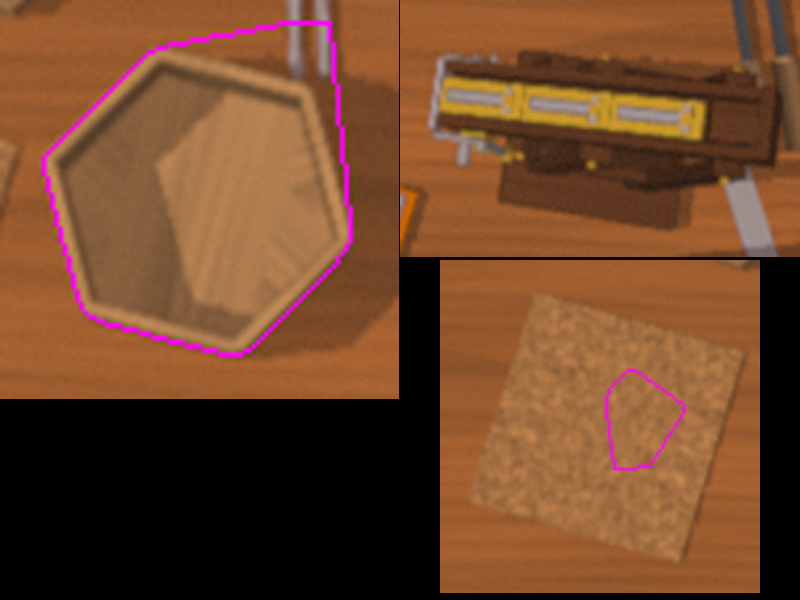

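The crop confirms an open, empty hexagonal tray. Its rim corners in the crop are (46,157), (155,52), (305,88), (350,240), (240,354) and (90,308). The mat's corners in its panel are (535,292), (745,352), (681,561) and (470,500). The first mask ran into the fork and missed the mat, so I'll use these corners and check them against the known sizes.

```bash
python3 - <<'E'
from h import *
c=np.array([(46,157),(155,52),(305,88),(350,240),(240,354),(90,308)])/4.2+[210,155]-.4
P=ray("top",c,0.058)[:,:2];ce=P.mean(0);d=P-ce
a=np.arctan2(d[:,1],d[:,0]);r=np.hypot(*d.T)
cor=np.angle(np.exp(6j*a).mean())/6
print("tray",ce.round(4),"r",r.round(4),"(104)","corner ang deg mod60",np.degrees(cor),"side normals",[round(np.degrees(cor)+30+60*k,1) for k in range(6)])
mc=(np.array([(535,292),(745,352),(681,561),(470,500)])-[440,260])*[120/320,125/333]+[100,155]-.4
Q=ray("top",mc,0.004)[:,:2];print("mat",Q.mean(0).round(4),np.linalg.norm(Q-np.roll(Q,1,0),axis=1).round(3))
img=cv2.imread("pics/top0.png");hsv=cv2.cvtColor(img,cv2.COLOR_BGR2HSV)
m=((hsv[...,0]>16)&(hsv[...,0]<30)&(hsv[...,1]>150)&(hsv[...,2]>140)).astype(np.uint8)*255
m[:,:345]=0;m[:205]=0;m[245:]=0;m[:,485:]=0
m=cv2.morphologyEx(m,cv2.MORPH_CLOSE,np.ones((7,7)))
k=max(cv2.findContours(m,0,2)[0],key=cv2.contourArea);rect=cv2.minAreaRect(k);b=cv2.boxPoints(rect)
b=b[np.argsort(b[:,0])];print(b.round(1).tolist())
lo=ray("top",b[:2],0.150+.0136+.0)[:,:2];hi=ray("top",b[2:],0.150+.0136+.104)[:,:2]
print("lo",lo.round(4),"hi",hi.round(4),"len",np.linalg.norm(hi.mean(0)-lo.mean(0)),"exp .196; w",np.linalg.norm(lo[0]-lo[1]),np.linalg.norm(hi[0]-hi[1]))
u=hi.mean(0)-lo.mean(0);u/=np.hypot(*u);print("u",u,np.degrees(np.arctan2(u[1],u[0])))
# overlay check pts on side view
s=cv2.imread("pics/side0.png")
o=lo.mean(0)
print("proj side mouth",proj("side",[[*o,.15],[*(o+u*.044),.079]]))
E
```

```text
tray [0.535  0.0091] r [0.1011 0.0999 0.0999 0.1009 0.103  0.0977] (104) corner ang deg mod60 17.091714993235637 side normals [np.float64(47.1), np.float64(107.1), np.float64(167.1), np.float64(227.1), np.float64(287.1), np.float64(347.1)]
mat [0.4942 0.271 ] [0.227 0.231 0.227 0.228]
[[357.3999938964844, 240.8000030517578], [359.70001220703125, 216.5], [449.0, 249.5], [451.3999938964844, 225.1999969482422]]
lo [[ 0.4304 -0.2464]
 [ 0.491  -0.2516]] hi [[ 0.4087 -0.4387]
 [ 0.4644 -0.4447]] len 0.19416296963133742 exp .196; w 0.06083395803683845 0.055998133730815455
u [-0.12421094 -0.99225583] -97.1351909537851
proj side mouth [[321.26192599 252.60814204]
 [329.20431167 279.50318202]]
```

```bash
python3 - <<'E'
from h import *
img=cv2.imread("pics/top0.png");hsv=cv2.cvtColor(img,cv2.COLOR_BGR2HSV)
m=((hsv[...,0]>16)&(hsv[...,0]<30)&(hsv[...,1]>150)&(hsv[...,2]>140)).astype(np.uint8)*255
m[:,:345]=0;m[:205]=0;m[245:]=0;m[:,485:]=0
rows=[]
for x in range(356,456,4):
    y=np.where(m[:,x])[0];
    if len(y):
        # first run from the top, allowing the tongue gap
        rows.append((x,y.min(),y.max()));print(x,y.min(),y.max(),end=' | ')
A=np.array([(360.0,217.3),(359.4,229.2)])-.3;B=np.array([(452.1,225),(451,238.3)])-.3
lo=ray("top",A,.1636)[:,:2];hi=ray("top",B,.2676)[:,:2]
print("\nlo",lo.round(4),"hi",hi.round(4),"len",np.linalg.norm(hi.mean(0)-lo.mean(0)),"w",np.linalg.norm(lo[0]-lo[1]),np.linalg.norm(hi[0]-hi[1]))
u=hi.mean(0)-lo.mean(0);u/=np.hypot(*u);print("u",u,np.degrees(np.arctan2(u[1],u[0])),"mouth~",lo.mean(0))
o=np.zeros((600,800,3),np.uint8)
M=lo.mean(0);v=np.array([-u[1],u[0]])
for n,(x0,y0,x1,y1),oy in(("top",(345,190,485,280),0),("side",(290,220,430,360),1)):
    im=cv2.imread(f"pics/{n}0.png")[y0:y1,x0:x1];f=4 if n=="top" else 4
    im=cv2.resize(im,None,fx=f,fy=f,interpolation=cv2.INTER_CUBIC)
    pts=[[*M,.15],[*(M+.029*v),.15],[*(M-.029*v),.15],[*(M+u*.044+v*.046),.079],[*(M+u*.044-v*.046),.079],[*(M+u*.231+.029*v),.273],[*(M+u*.231-.029*v),.273]]
    for p in proj(n,pts): cv2.circle(im,tuple(int(t) for t in ((p-[x0,y0]+.5)*f)),3,(0,255,0),-1)
    if n=="top":top=im
    else: sd=im
cv2.imwrite("pics/chk.png",np.vstack([top[:360,:560][:300],sd[60:360,:560]]))
E
```

```text
360 218 228 | 364 217 229 | 368 218 236 | 372 218 237 | 376 219 230 | 380 219 230 | 384 219 231 | 388 220 231 | 392 220 232 | 396 220 232 | 400 221 233 | 404 221 233 | 408 222 234 | 412 222 234 | 416 209 234 | 420 223 235 | 424 223 235 | 428 224 236 | 432 224 236 | 436 224 236 | 440 225 237 | 444 230 237 | 448 225 238 | 
lo [[ 0.4897 -0.2516]
 [ 0.46   -0.2504]] hi [[ 0.4656 -0.4457]
 [ 0.4351 -0.4428]] len 0.19480255160340695 w 0.029743836942701687 0.030681479311202596
u [-0.12577729 -0.9920585 ] -97.22564555312344 mouth~ [ 0.47486553 -0.25098188]
```

View pics/chk.png

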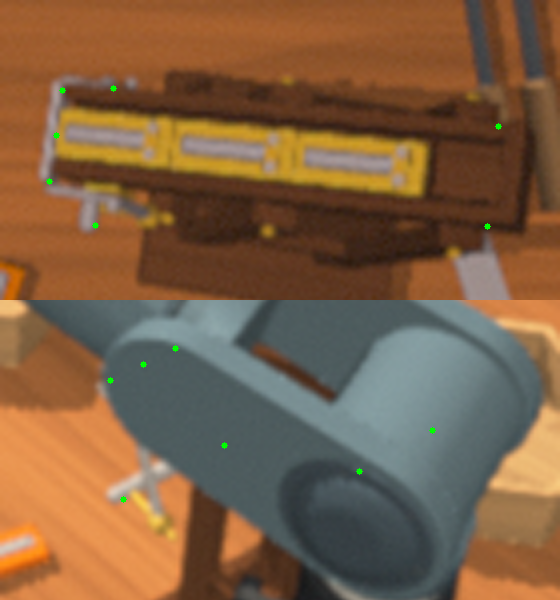

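```bash
cat >> h.py <<'E'
def rel(p,yaw=None):
    """shift (mm, tool axes) and turn (rotation vector) from the measured pose to TCP p, tool y at world yaw (deg), tool down"""
    s=env.observe();R=np.array(s["tcp_rot"])
    if yaw is None: w=np.zeros(3)
    else:
        a=np.radians(yaw);y=np.array([np.cos(a),np.sin(a),0]);z=np.array([0,0,-1.])
        w=cv2.Rodrigues(R.T@np.c_[np.cross(y,z),y,z])[0].ravel()
    print("t",round(s["time"],2),"shift",(R.T@(np.array(p)-s["tcp_pos"])*1000).round(1),"turn",w.round(4))
E
python3 -c "
from h import *
rel([.30,-.27,.40]);rel([.452,.028,.30],-12.9)"
```

```text
t 0.1 shift [ 153.8 -276.7    4.2] turn [0. 0. 0.]
t 0.1 shift [ 419.6 -479.6  104.7] turn [-0.0015 -0.0011 -0.8989]
```

jog_arm(increments=[154, -277, 0, 0, 0, 0, 1, 154, -277, 0, 0, 0, 0, 1, 154, -277, 0, 0, 0, 0, 1, 154, -277, 0, 0, 0, 0, 1, 154, -277, 0, 0, 0, 0, 1])

```text
time: 0.72
tcp_pos: [0.2995, -0.2723, 0.4042]
tcp_rot: [[0.902, 0.431, -0.0], [0.431, -0.902, 0.001], [0.0, -0.001, -1.0]]
ft_force: [-0.4, 0.4, 0.5]
width: 0.0857
finger_force: 0.0
```

jog_arm(increments=[266, -203, 100, 0, 0, -0.9, 0.2, 266, -203, 100, 0, 0, -0.9, 0.2, 266, -203, 100, 0, 0, -0.9, 0.2, 266, -203, 100, 0, 0, -0.9, 0.2, 266, -203, 100, 0, 0, -0.9, 0.2])

```text
time: 1.35
tcp_pos: [0.4363, -0.0055, 0.3147]
tcp_rot: [[0.217, 0.976, 0.001], [0.976, -0.217, -0.0], [-0.0, 0.001, -1.0]]
ft_force: [0.2, -0.7, 0.2]
width: 0.0509
finger_force: 0.0
```

```bash
python3 -c "
from h import *
rel([.452,.028,.30],-12.9);s=env.observe();print(s['tcp_pos'],s['width'],s['qpos'])
im=env.camera('side');cv2.imwrite('pics/side1.png',im[:,:,::-1])"
```

```text
t 1.35 shift [36.1  8.  14.7] turn [0.0009 0.0002 0.0066]
[ 0.43633071 -0.00553014  0.31473851] 0.05087607873584554 [-2.73636213e-01 -1.70611647e-01  2.15995818e+00 -1.75318042e-04
  1.15134901e+00 -5.50052830e-02]
```

View pics/side1.png

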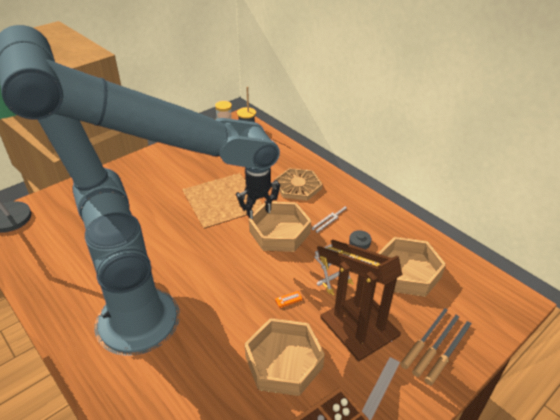

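The side view shows the gripper above the tray at (282,225), with the chute and its bar clear at about (325,275). Next I'll descend onto the near wall.

jog_arm(increments=[36, 8, 40, 0, 0, 0.0066, 0.2, 36, 8, 80, 0, 0, 0.0066, 0.2, 36, 8, 118, 0, 0, 0.0066, 0.2, 36, 8, 118, 0, 0, 0.0066, 0.2, 36, 8, 118, 0, 0, 0.0066, 0.2])

```text
time: 2.02
tcp_pos: [0.4523, 0.0255, 0.1984]
tcp_rot: [[0.229, 0.973, 0.002], [0.973, -0.229, -0.0], [0.0, 0.002, -1.0]]
ft_force: [0.1, -0.5, 0.9]
width: 0.0513
finger_force: 0.0
```

jog_arm(increments=[0, 0, 0, 0, 0, 0, -1, 0, 0, 0, 0, 0, 0, -1, 0, 0, 0, 0, 0, 0, -1, 0, 0, 0, 0, 0, 0, -1, 0, 0, 0, 0, 0, 0, -1], force=100)

```text
time: 2.65
tcp_pos: [0.4522, 0.0256, 0.1985]
tcp_rot: [[0.229, 0.973, 0.001], [0.973, -0.229, -0.0], [-0.0, 0.001, -1.0]]
ft_force: [-3.3, 0.3, 6.8]
width: 0.0077
finger_force: 98.5
```

```bash
python3 - <<'E'
from h import *
s=env.observe();print(s['tcp_pos'],s['width'],s['finger_force'],s['ft_force'])
a=env.camera('top');b=env.camera('side')
cv2.imwrite('pics/top2.png',a[:,:,::-1]);cv2.imwrite('pics/side2.png',b[:,:,::-1])
A=cv2.resize(a[150:260,200:340,::-1],None,fx=4,fy=4,interpolation=cv2.INTER_CUBIC)[:,:400]
sd=b[:,:,::-1].copy()
B=cv2.resize(sd[225:325,290:390],(400,400),interpolation=cv2.INTER_CUBIC)
u=np.array([-.1258,-.9921]);v=np.array([-u[1],u[0]]);M=np.array([.475,-.251])
for p in proj("side",[[*M,.15],[*(M+u*.044+v*.046),.079],[*(M+u*.044-v*.046),.079]]): cv2.circle(B,tuple(int(t) for t in (p-[290,225]+.5)*4),3,(0,255,0),-1)
o=np.zeros((440,800,3),np.uint8);o[:,:400]=A[:440];o[:400,400:]=B
cv2.imwrite('pics/c3.png',o)
E
```

```text
[0.45222108 0.02558473 0.19848833] 0.0076832436937874175 98.47713947296143 [-3.2777377   0.28838428  6.78276994]
```

View pics/c3.png

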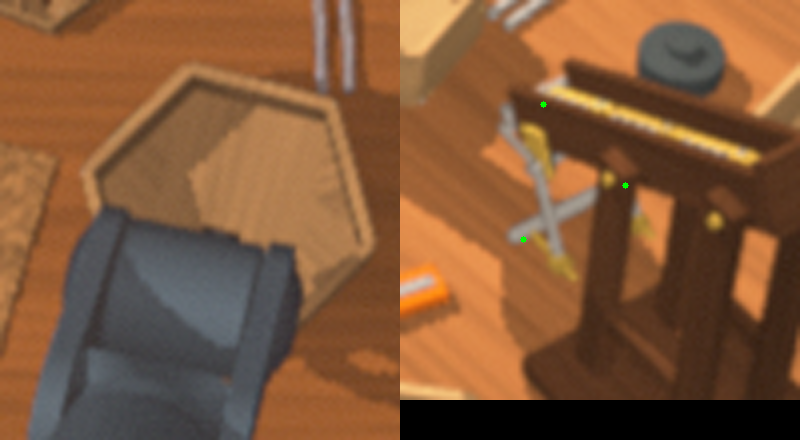

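The gripper holds the near wall: the opening is 7.7 mm and the grip force 98 N. In the right panel the bar's near end is at (515,237), against a predicted (523,239), so the bar is close to nominal. I'll check the clearance to the look-alike tray nearer the robot and work out the next poses.

```bash
python3 - <<'E'
from h import *
print(ray("top",[[390,287],[360,312],[432,312],[396,325]],.058).round(3).tolist())
u=np.array([-.1258,-.9921]);M=np.array([.475,-.251])
off=np.array([.0698,-.0495])
for s in(-.1,-.027):
    c=M+u*s;t=c-off;print(s,"centre",c,"tcp",t,"hex corners",[(c+.104*np.array([np.cos(np.radians(a)),np.sin(np.radians(a))])).round(3).tolist() for a in (232.8,172.8,112.8)])
rel([*(M-u*.1-off),.2585],-37.2)
E
```

```text
[[0.318, -0.35, 0.058], [0.251, -0.272, 0.058], [0.256, -0.461, 0.058], [0.22, -0.366, 0.058]]
-0.1 centre [ 0.48758 -0.15179] tcp [ 0.41778 -0.10229] hex corners [[0.425, -0.235], [0.384, -0.139], [0.447, -0.056]]
-0.027 centre [ 0.4783966 -0.2242133] tcp [ 0.4085966 -0.1747133] hex corners [[0.416, -0.307], [0.375, -0.211], [0.438, -0.128]]
t 2.75 shift [-132.4   -4.2  -60. ] turn [ 9.000e-04 -1.000e-04  4.185e-01]
```

jog_arm(increments=[0, 0, -20, 0, 0, 0, -1, 0, 0, -40, 0, 0, 0, -1, 0, 0, -60, 0, 0, 0, -1, 0, 0, -60, 0, 0, 0, -1])

```text
time: 3.25
tcp_pos: [0.4521, 0.0257, 0.2584]
tcp_rot: [[0.229, 0.974, 0.003], [0.974, -0.229, -0.001], [0.0, 0.003, -1.0]]
ft_force: [-0.3, 1.0, -2.8]
width: 0.0076
finger_force: 98.0
```

jog_arm(increments=[-45, -1, 0, 0, 0, 0.14, -1, -90, -3, 0, 0, 0, 0.28, -1, -132, -4, 0, 0, 0, 0.4185, -1, -132, -4, 0, 0, 0, 0.4185, -1, -132, -4, 0, 0, 0, 0.4185, -1])

```text
time: 3.88
tcp_pos: [0.4172, -0.1016, 0.2562]
tcp_rot: [[0.604, 0.797, -0.002], [0.797, -0.604, 0.001], [0.0, -0.002, -1.0]]
ft_force: [-1.0, -0.0, -3.2]
width: 0.0077
finger_force: 98.0
```

```bash
python3 - <<'E'
from h import *
s=env.observe();print(s['tcp_pos'],s['ft_force'])
R=np.array(s['tcp_rot']);u=np.array([-.1258,-.9921,0]);print("u in tool",(R.T@u).round(3))
a=env.camera('top');b=env.camera('side')
cv2.imwrite('pics/top4.png',a[:,:,::-1]);cv2.imwrite('pics/side4.png',b[:,:,::-1])
d=R[:2,1];perp=np.array([-d[1],d[0]]);c=s['tcp_pos'][:2]+.0855*d+.0028*perp;zb=s['tcp_pos'][2]-.1985
print("centre",c,"s along u",((c-[.475,-.251])@u[:2]))
o=[]
for n,im,(x0,y0) in(("top",a,(290,170)),("side",b,(220,180))):
    im=im[:,:,::-1].copy();B=cv2.resize(im[y0:y0+130,x0:x0+130],(390,390),interpolation=cv2.INTER_CUBIC)
    for zz in (.058,0):
        P=[[*(c+.1039*np.array([np.cos(t),np.sin(t)])),zb+zz] for t in np.radians(np.arange(22.8+30,380,60))]
        for p in proj(n,P): cv2.circle(B,tuple(int(t) for t in (p-[x0,y0]+.5)*3),2,(0,255,0) if zz else (255,255,0),-1)
    o.append(B)
cv2.imwrite('pics/c4.png',np.hstack(o))
E
```

```text
[ 0.41721356 -0.10155571  0.25621039] [-1.02876973 -0.04851034 -3.17252111]
u in tool [-0.866  0.499 -0.001]
centre [ 0.48702132 -0.15100192] s along u -0.10072037928979105
```

View pics/c4.png

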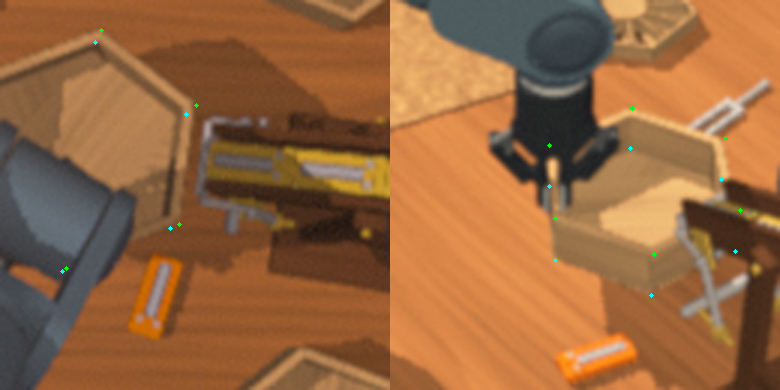

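The tray hangs level and matches the prediction within 2 px in both views: side-view rim corners at (553,213) and (652,250), top-view face edge from (190,102) to (172,230). I'll lower it to bar height and approach.

jog_arm(increments=[0, 0, 9, 0, 0, 0, -1, 0, 0, 18, 0, 0, 0, -1, -13, 7.5, 18, 0, 0, 0, -1, -26, 15, 18, 0, 0, 0, -1, -26, 15, 18, 0, 0, 0, -1], force=115)

```text
time: 4.6
tcp_pos: [0.4141, -0.1332, 0.2397]
tcp_rot: [[0.606, 0.795, 0.001], [0.795, -0.606, -0.001], [0.0, 0.001, -1.0]]
ft_force: [0.2, 0.4, -2.2]
width: 0.0076
finger_force: 112.6
```

jog_arm(increments=[-3.5, 2, 0, 0, 0, 0, -1, -7, 4, 0, 0, 0, 0, -1, -10.4, 6, 0, 0, 0, 0, -1, -10.4, 6, 0, 0, 0, 0, -1])

```text
time: 5.1
tcp_pos: [0.4124, -0.1437, 0.2393]
tcp_rot: [[0.605, 0.796, 0.0], [0.796, -0.605, -0.0], [0.0, 0.0, -1.0]]
ft_force: [-1.0, -0.3, -3.6]
width: 0.0071
finger_force: 112.6
```

jog_arm(increments=[-3.5, 2, 0, 0, 0, 0, -1, -7, 4, 0, 0, 0, 0, -1, -7, 4, 0, 0, 0, 0, -1])

```text
time: 5.48
tcp_pos: [0.4112, -0.1516, 0.239]
tcp_rot: [[0.605, 0.796, -0.001], [0.796, -0.605, 0.001], [0.0, -0.001, -1.0]]
ft_force: [0.8, 2.3, -4.2]
width: 0.0071
finger_force: 112.3
```

jog_arm(increments=[-3.5, 2, 0, 0, 0, 0, -1, -7, 4, 0, 0, 0, 0, -1, -7, 4, 0, 0, 0, 0, -1])

```text
time: 5.85
tcp_pos: [0.4102, -0.1597, 0.2391]
tcp_rot: [[0.605, 0.796, -0.0], [0.796, -0.605, 0.0], [-0.0, -0.001, -1.0]]
ft_force: [-0.6, 2.9, -5.0]
width: 0.0074
finger_force: 112.3
```

jog_arm(increments=[-2.6, 1.5, 0, 0, 0, 0, -1, -5.2, 3, 0, 0, 0, 0, -1, -6.9, 4, 0, 0, 0, 0, -1, -6.9, 4, 0, 0, 0, 0, -1])

```text
time: 6.35
tcp_pos: [0.4094, -0.1677, 0.2393]
tcp_rot: [[0.605, 0.796, 0.0], [0.796, -0.605, -0.0], [-0.0, 0.0, -1.0]]
ft_force: [-1.8, 2.6, -1.9]
width: 0.0071
finger_force: 112.9
```

jog_arm(increments=[-1.7, 1, 0, 0, 0, 0, -1, -3.5, 2, 0, 0, 0, 0, -1, -3.5, 2, 0, 0, 0, 0, -1])

```text
time: 6.72
tcp_pos: [0.4089, -0.1714, 0.2393]
tcp_rot: [[0.604, 0.797, 0.0], [0.797, -0.604, 0.0], [0.0, -0.0, -1.0]]
ft_force: [-1.0, 5.2, -1.7]
width: 0.0076
finger_force: 112.9
```

jog_arm(increments=[-1, 0.6, 0, 0, 0, 0, -1, -1.7, 1, 0, 0, 0, 0, -1, -1.7, 1, 0, 0, 0, 0, -1])

```text
time: 7.1
tcp_pos: [0.4082, -0.1726, 0.2383]
tcp_rot: [[0.603, 0.797, -0.002], [0.797, -0.603, 0.003], [0.001, -0.003, -1.0]]
ft_force: [0.5, 7.8, -7.1]
width: 0.0076
finger_force: 118.2
```

jog_arm(increments=[-0.9, 0.5, 0, 0, 0, 0, -1, -1.7, 1, 0, 0, 0, 0, -1, -1.7, 1, 0, 0, 0, 0, -1])

```text
time: 7.48
tcp_pos: [0.4075, -0.1736, 0.2374]
tcp_rot: [[0.603, 0.798, -0.003], [0.798, -0.603, 0.006], [0.003, -0.006, -1.0]]
ft_force: [2.7, 12.0, -6.8]
width: 0.0074
finger_force: 117.7
```

jog_arm(increments=[0, 0, 0, 0, 0, 0, -1, 0, 0, 0, 0, 0, 0, -1, 0, 0, 0, 0, 0, 0, -1, 0, 0, 0, 0, 0, 0, -1])

```text
time: 7.98
tcp_pos: [0.4076, -0.1735, 0.2374]
tcp_rot: [[0.603, 0.798, -0.003], [0.798, -0.603, 0.006], [0.003, -0.006, -1.0]]
ft_force: [2.0, 13.0, -7.4]
width: 0.0073
finger_force: 117.7
```

```bash
python3 - <<'E'
from h import *
a=env.camera('top');b=env.camera('side')
A=cv2.resize(a[150:290,290:430,::-1],(400,400),interpolation=cv2.INTER_CUBIC);B=cv2.resize(b[190:330,240:380,::-1],(400,400),interpolation=cv2.INTER_CUBIC)
cv2.imwrite('pics/c5.png',np.hstack([A,B]));print(env.observe()['ft_force'])
E
```

```text
[ 3.12300746 10.90139893 -6.76183708]
```

View pics/c5.png

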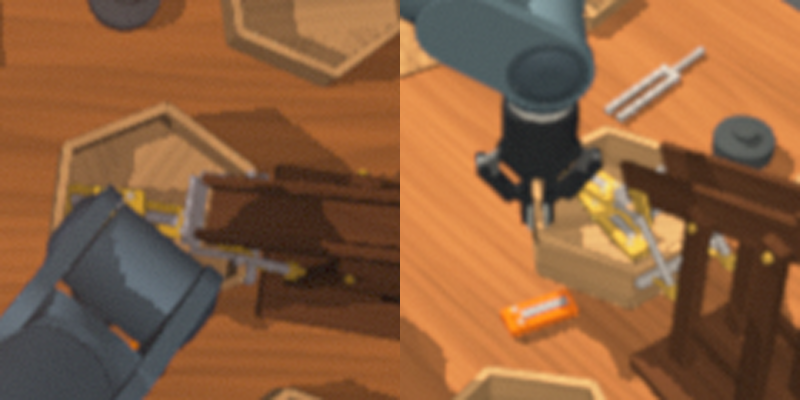

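The chute's lane is empty, and yellow frames show in the tray at (600,190) and (630,230) in the right panel. While still pressing, I'll use the last view, from the wrist and side cameras, to make sure all three are down in the tray.

```bash
python3 - <<'E'
from h import *
w=env.camera('wrist');b=env.camera('side')
W=cv2.resize(w[:,:,::-1],(400,300));B=cv2.resize(b[225:300,275:375,::-1],(800,600),interpolation=cv2.INTER_CUBIC)
o=np.zeros((600,800,3),np.uint8);o[:300,:400]=W;o[300:,:400]=cv2.resize(B,(400,300))
t=env.camera('top');o[:300,400:]=cv2.resize(t[180:270,305:425,::-1],(400,300),interpolation=cv2.INTER_CUBIC)
cv2.imwrite('pics/c6.png',o)
E
```

```text
(no output)
```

View pics/c6.png

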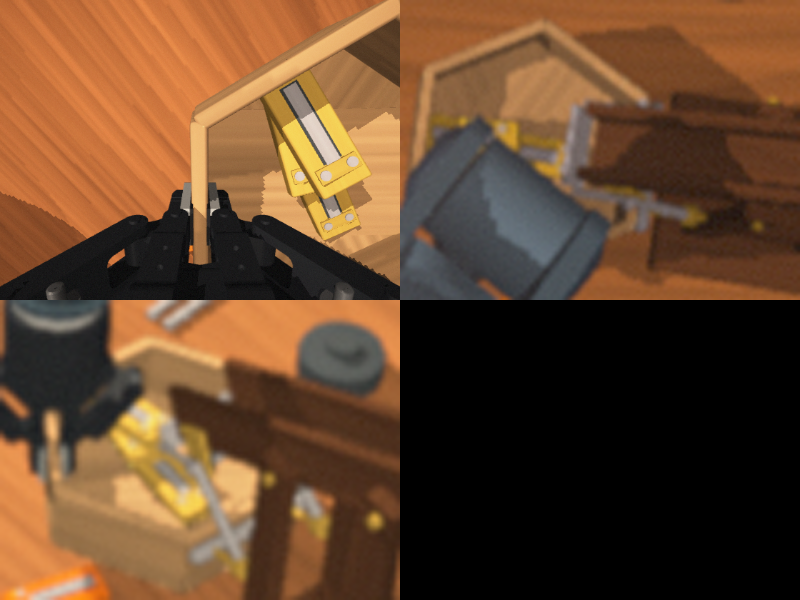

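The wrist panel shows the frames stacked at (315,135), leaning on the far wall inside the tray. Two frames are visible with a third below, and a load of about 7.4 N fits tray plus three frames. Next I'll back away along -u and lift.

jog_arm(increments=[8.7, -5, 0, 0, 0, 0, -1, 21.7, -12.5, 0, 0, 0, 0, -1, 39, -22.5, 0, 0, 0, 0, -1, 56, -32, 0, 0, 0, 0, -1, 69, -40, -10, 0, 0, 0, -1])

```text
time: 8.85
tcp_pos: [0.4179, -0.0952, 0.249]
tcp_rot: [[0.604, 0.797, -0.001], [0.797, -0.604, -0.0], [-0.001, -0.001, -1.0]]
ft_force: [0.5, 0.2, -7.7]
width: 0.0073
finger_force: 117.3
```

jog_arm(increments=[0, 0, -15, 0, 0, 0, -1, 0, 0, -32, 0, 0, 0, -1, 0, 0, -32, 0, 0, 0, -1])

```text
time: 9.22
tcp_pos: [0.4192, -0.0972, 0.2839]
tcp_rot: [[0.605, 0.796, 0.005], [0.796, -0.605, -0.004], [0.0, 0.006, -1.0]]
ft_force: [0.1, 0.4, -6.5]
width: 0.0077
finger_force: 117.6
```

```bash
python3 - <<'E'
from h import *
s=env.observe();print(s['tcp_pos'],s['ft_force'],s['width'])
rel([.4085,.268,.28],0)
E
```

```text
[ 0.41915745 -0.09715376  0.28387539] [ 0.14676382  0.40270908 -6.52421714] 0.0076548518323850305
t 9.22 shift [ 284.4 -229.4    2.5] turn [ 0.0064  0.0016 -0.6495]
```

jog_arm(increments=[20, -16, 0, 0, 0, -0.1, -1, 48, -38, 0, 0, 0, -0.23, -1, 78, -62, 0, 0, 0, -0.37, -1, 108, -86, 0, 0, 0, -0.51, -1, 138, -110, 0, 0.006, 0, -0.65, -1])

```text
time: 9.85
tcp_pos: [0.4138, 0.081, 0.2812]
tcp_rot: [[-0.005, 1.0, -0.005], [1.0, 0.005, 0.001], [0.001, -0.005, -1.0]]
ft_force: [1.8, -0.0, -7.0]
width: 0.0073
finger_force: 117.4
```

```bash
python3 - <<'E'
from h import *
rel([.4085,.268,.28],0)
E
```

```text
t 9.85 shift [187.1  -4.4   1.4] turn [-0.0053 -0.0013  0.0048]
```

jog_arm(increments=[45, -1, 0, 0, 0, 0, -1, 90, -2, 0, 0, 0, 0, -1, 135, -3, 0, 0, 0, 0, -1, 168, -4, 0, 0, 0, 0, -1, 186, -5, 0, 0, 0, 0, -1])

```text
time: 10.48
tcp_pos: [0.4087, 0.2672, 0.2813]
tcp_rot: [[-0.002, 1.0, -0.006], [1.0, 0.002, 0.002], [0.002, -0.006, -1.0]]
ft_force: [0.6, 0.5, -6.4]
width: 0.0076
finger_force: 117.5
```

```bash
python3 - <<'E'
from h import *
rel([.4085,.268,.21],0)
a=env.camera('top');hsv=cv2.cvtColor(cv2.cvtColor(a,cv2.COLOR_RGB2BGR),cv2.COLOR_BGR2HSV);cv2.imwrite('pics/top9.png',a[:,:,::-1])
E
```

```text
t 10.47 shift [ 0.6  0.2 71.3] turn [-0.0058 -0.0015  0.002 ]
```

jog_arm(increments=[0, 0, 25, 0, 0, 0, -1, 0, 0, 50, 0, 0, 0, -1, 0, 0, 65, 0, 0, 0, -1, 0, 0, 72, 0, 0, 0, -1, 0, 0, 72, 0, 0, 0, -1])

```text
time: 11.15
tcp_pos: [0.4087, 0.2662, 0.2096]
tcp_rot: [[-0.0, 1.0, -0.006], [1.0, 0.001, 0.002], [0.002, -0.006, -1.0]]
ft_force: [1.2, 0.3, -6.3]
width: 0.0072
finger_force: 117.3
```

jog_arm(increments=[0, 0, 2, 0, 0, 0, -1, 0, 0, 4, 0, 0, 0, -1, 0, 0, 4, 0, 0, 0, -1])

```text
time: 11.52
tcp_pos: [0.4084, 0.2664, 0.2057]
tcp_rot: [[-0.001, 1.0, -0.005], [1.0, 0.001, 0.002], [0.002, -0.005, -1.0]]
ft_force: [-0.2, -0.5, -7.0]
width: 0.0074
finger_force: 117.4
```

jog_arm(increments=[0, 0, 1, 0, 0, 0, -1, 0, 0, 2, 0, 0, 0, -1, 0, 0, 2, 0, 0, 0, -1])

```text
time: 11.9
tcp_pos: [0.4085, 0.2664, 0.2038]
tcp_rot: [[-0.001, 1.0, -0.005], [1.0, 0.001, 0.002], [0.002, -0.005, -1.0]]
ft_force: [-1.2, 0.3, -4.5]
width: 0.0074
finger_force: 117.9
```

jog_arm(increments=[0, 0, 1, 0, 0, 0, -1, 0, 0, 1.5, 0, 0, 0, -1, 0, 0, 1.5, 0, 0, 0, -1])

```text
time: 12.28
tcp_pos: [0.4085, 0.2665, 0.2025]
tcp_rot: [[-0.001, 1.0, -0.005], [1.0, 0.001, 0.002], [0.002, -0.005, -1.0]]
ft_force: [-4.8, 1.2, 1.1]
width: 0.0075
finger_force: 119.1
```

jog_arm(increments=[0, 0, 0, 0, 0, 0, -0.6, 0, 0, 0, 0, 0, 0, -0.4, 0, 0, 0, 0, 0, 0, -0.3, 0, 0, 0, 0, 0, 0, -0.3], force=20)

```text
time: 12.78
tcp_pos: [0.4086, 0.2663, 0.2023]
tcp_rot: [[-0.001, 1.0, -0.005], [1.0, 0.001, 0.002], [0.002, -0.005, -1.0]]
ft_force: [-0.7, -0.0, -0.2]
width: 0.0298
finger_force: 0.0
```

jog_arm(increments=[0, 0, -15, 0, 0, 0, -0.3, 0, 0, -40, 0, 0, 0, -0.3, 0, 0, -90, 0, 0, 0, -0.3, 0, 0, -150, 0, 0, 0, -0.3, 0, 0, -150, 0, 0, 0, -0.3])

```text
time: 13.4
tcp_pos: [0.4107, 0.2667, 0.359]
tcp_rot: [[-0.001, 1.0, 0.007], [1.0, 0.001, 0.006], [0.006, 0.007, -1.0]]
ft_force: [0.5, -0.3, -0.7]
width: 0.0304
finger_force: 0.0
```

jog_arm(increments=[60, -60, -60, 0, 0, 0, -0.3, 100, -60, -100, 0, 0, 0, -0.3, 150, -60, -100, 0, 0, 0, -0.3, 150, -60, -100, 0, 0, 0, -0.3, 150, -60, -100, 0, 0, 0, -0.3])

```text
time: 14.02
tcp_pos: [0.3493, 0.416, 0.4521]
tcp_rot: [[-0.002, 1.0, -0.006], [1.0, 0.002, 0.001], [0.001, -0.006, -1.0]]
ft_force: [-0.1, -0.2, 0.2]
width: 0.0298
finger_force: 0.0
```

```bash
python3 - <<'E'
from h import *
a=env.camera('top')[:,:,::-1].copy();cv2.imwrite('pics/top10.png',a)
hsv=cv2.cvtColor(a,cv2.COLOR_BGR2HSV)
exp=np.array([.494,.271])
# maple: cork and maple are alike in hue; use rim brightness/saturation
for name,m in(("frames",(hsv[...,0]>16)&(hsv[...,0]<30)&(hsv[...,1]>160)&(hsv[...,2]>140)),("maple",(hsv[...,1]<148)&(hsv[...,2]>60))):
    m=(m*255).astype(np.uint8);m[:,:100]=0;m[:,230:]=0;m[:160]=0;m[285:]=0
    m=cv2.morphologyEx(m,cv2.MORPH_OPEN,np.ones((2,2)))
    cs=[c for c in cv2.findContours(m,0,2)[0] if cv2.contourArea(c)>30]
    for c in cs:
        (cx,cy),r=cv2.minEnclosingCircle(c);print(name,cv2.contourArea(c),(round(cx),round(cy)),round(r,1),ray("top",[[cx,cy]],.062 if name=="maple" else .03)[0].round(3))
print("predicted rim centre px",proj("top",[[*exp,.062]]).round(1),env.observe()['ft_force'],env.observe()['width'])
g=lambda p:hsv[p[1],p[0]]
E
```

```text
maple 4037.0 (161, 216) 39.1 [0.488 0.263 0.062]
predicted rim centre px [[158.1 214.2]] [-0.81018741 -0.7736903  -0.05477364] 0.029640949379814756
```

```bash
python3 - <<'E'
from h import *
b=env.camera('side')[:,:,::-1];a=cv2.imread('pics/top10.png')
cv2.imwrite('pics/c7.png',np.hstack([cv2.resize(a[150:290,90:230],(400,400)),cv2.resize(b[140:260,160:280],(400,400))]))
E
```

```text
(no output)
```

View pics/c7.png

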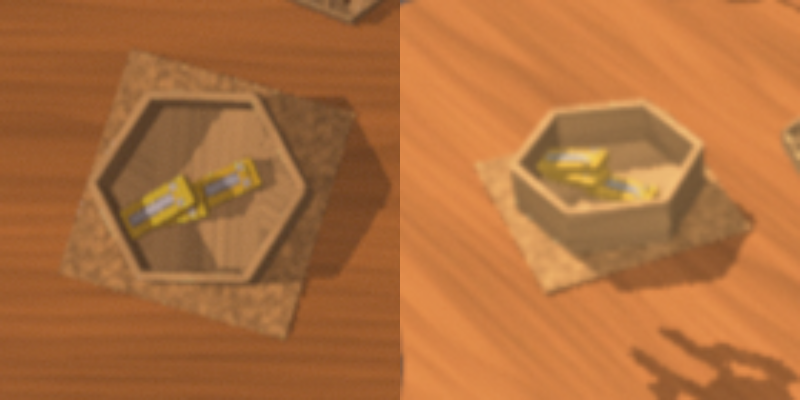

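The tray stands flat on the mat, with its rim centre at (201,187) in the crop, less than 10 mm from the mat's centre. The frames lie stacked inside it at (155,205) and (230,185), and the arm is clear.

```bash
python3 -c "
from plant import env
print(env.hand_in())"
```

```text
the job is handed in; nothing more can be done
None
```

I handed the job in at about 14 s of the 58 s allowed (no verdict came back): the three frames slid into the held tray with the bar pressed at its stop, at most 13 N at the wrist, and the tray now stands released on the cork mat within about 10 mm of its centre, though only two frames of the stack show clearly and the third is inferred from the weight and the empty lane.

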